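# Walk a die block round to face the fence and set it home

### The arm

A 6-joint arm with a two-finger parallel gripper is mounted at the origin on the work surface; the furniture and walls round the work are solid. World frame = base frame: x ahead of the robot, y to its left, z up, the work surface at z = 0. Lengths are in m, angles in rad, forces in N, time in s.
With the tool pointing down it reaches from about 0.375 to 0.9 m from the base axis. Payload 3.1 kg.
Tool frame: the origin (TCP) lies on the centre line of the jaws, within the pads' length; the fingertips stand 25 mm ahead of it and the grasp point (between the pads) lies 6 mm ahead of it (manip.tips_ahead is the distance from the TCP to the fingertips, in m); z points along the fingers, y is the direction in which the jaws open and shut (so a half turn about z gives the same grasp; the last joint's range is limited). The gripper opens to 85 mm and grips with 20 to 120 N. Pads are 22 mm wide; open, the fingers measure 114 mm over their backs; the gripper's body (76 mm by 85 mm) begins 54 mm behind the grasp point. The pads swing forward as they close: fully open they stand 13 mm farther back than shut.
Start: joints at [1.145, 0.527, 1.433, -0, 1.181, -0.178], TCP at [0.153, 0.606, 0.256] pointing down, gripper open.
Joint ranges: [-3.08, 3.08], [-0.75, 2.2], [0.22, 2.44], [-1.43, 4.57], [0, 2.65], [-2.85, 2.85]. Speed limits (rad/s): [2.79, 2.79, 3.14, 3.14, 3.14, 3.14].

### API

Orientations are given as a unit quaternion [x, y, z, w].
In Python, from station import manip gives the robot as it stands.
- The arm moves only by the tool play_rows, never from a script. Its argument "steps" is a list that holds one entry, the list of rows, each a list of 6 numbers: the shift along the tool's x, y, z in m, then the turn, a rotation vector about the tool's x, y, z in degrees. In form: [[[x, y, z, rx, ry, rz], ...]]. A call has 1 to 10 rows; each row shifts and turns the commanded pose from where the row before left it, along the tool's axes as they then stand; what a row does not reach is not made up. A row lasts 1/8 s, in which the tool goes at most 62.5 mm and 10.7 degrees, less where a joint would pass 70% of its speed; a pose out of reach is approached as far as the arm can. A call is refused whole if a number of a shift passes 0.0625 or a number of a turn 10.7, either way. A call with a gripper value outside its range is refused whole. "fingers" is the opening, from 0 (shut) to 1 (fully open), set as the call begins (left out, the last holds). The fingers move at their own pace and stop on an object; "squeeze" is the grip in N (left out, the last holds). Time passes only in rows, so rows that do not move let the fingers close. It gives the time, the measured TCP pose, the force and the opening at its end, in the units of the state.
- manip.sense(): the state, without advancing time (a new reading comes with each control period).
- manip.snapshot(name): name is "scene" or "top" or "wrist"; returns a dict with "img" (480x640x3 uint8, red, green, blue), "K" (3x3 intrinsics, pixels), "world_from_camera" (4x4, takes a point from camera to world coordinates). Camera axes: x right, y down, z forward; pixel columns grow to the right and rows downward; lengths in m; the calibration is good to about 2 mm. A picture is of the moment at which its call begins. There is no depth.
- manip.sign_off(): hands the job in, once; it reports no verdict.
Trained networks look in a picture, given as the dict that the camera call returned (one of the last four; its "shot" number tells which), for a name from the list of things; names that differ only in an ending like _2 or _b are one class to them, and where a whole thing is asked for, a point or a joint stands for the part that bears it (a point fixed in the world has none). Each returns a list of dicts, best first, with "score" (0 to 1); they miss things now and then, are a little off and sometimes report something else, mostly with a low value. They report only what shows in the picture. A call takes as long as a camera call.
- manip.regions_of(label, picture): "pixels" (480x640 bool, what is visible of it) and "rect" ([left, top, right, bottom] in pixels, round what is visible of it).
- manip.pinpoint(label, picture): "point" ([column, row] in pixels: a listed point, or the origin of a listed thing).
The state is a dict: "t": time; "q": joint angles; "qd": joint speeds; "tau": joint torques, N m; "tcp_pos": TCP position; "tool_rot": TCP orientation; "force": force on the tool from outside, world axes, zero at the start; "ft_torque": the same for the moment, N m; "finger_gap": opening from 0.0 (shut) to 1.0 (fully open).
Only numpy, scipy, OpenCV 4.12 (cv2) and the standard library are available. Lean on these libraries where they do the work, as an engineer would, in place of code of your own. Each camera call takes 0.05 s, during which the arm holds its last target.

### The job

Push the die block round on the bench with the fingertips until one of its long sides (either will do) faces the low steel fence squarely, keeping it a finger's width clear of the fence while you turn it. Then push it home, so that this long side lies flat against the fence with neither end overhanging, and take the hand clear. Only push: do not lift or tip the block or ram it into the fence, and leave the other things where they are.

Things in the scene. Friction and masses are not known exactly. Their poses are not given: they have to be found in the camera images.
- die_block: Bare aluminium die block, 86 mm (x) by 120 mm (y, the long way) by 40 mm high; round steel insert and four small bores flush in its flat top, a slot in each short end (surface detail only). Loose, 0.7 to 1 kg, slides at about 3 to 12 N. Origin: centre of its underside. Its two long sides, at x = +43 and -43 mm, are alike; either may face the fence.
- fence: Steel fence bar fixed to the bench, 260 mm long (y), 22 mm thick, 32 mm high; two bolted feet reach 54 mm behind its face. Origin: bench level, middle of the working face (long flat side toward the robot). x: square to that face, pointing away from the robot out of the back, so the block stands at negative x. y: along the face, ends at +130 and -130 mm.
- setting_ring: Bystander: loose grey steel setting ring lying flat, 64 mm across, 22 mm high, to the left of the block. Origin: centre of its underside. Leave it alone.
- v_block: Bystander: loose small steel V-block, 40 x 48 x 34 mm high, to the right of the block. Origin: centre of its underside. Leave it alone.
- grease_tin: Bystander: loose flat tin with a green lid, 67 mm across, 31 mm high, at the back right. Origin: centre of its underside. Leave it alone.
- oil_bottle: Bystander: loose cream oil bottle with a red spout, 46 mm across, 134 mm high, standing at the back left. Origin: centre of its underside. Leave it alone.
- spanner: Bystander: loose open-ended spanner, 169 mm long (its y), 28 mm wide, 6 mm thick, lying at the front right. Origin: centre of its underside. Leave it alone.
- frame_gauge: Obstacle: tall cast open-frame gauge fixed on the bench to the left of the work, 227 mm long (its y, roughly along world x), 110 mm wide, 276 mm high. Origin: about the middle of its foot, at bench level. Pass over or well clear of it.
- slide_gauge_b: Obstacle: cast slide gauge fixed on the bench to the right of the work, 233 mm long (its y, roughly along world x), 136 mm wide, 148 mm high. Origin: about the middle of its foot, at bench level. Keep clear of it.

How it is judged:
On the way:
1. the block has been turned until a long side faces the fence, within 12 degrees, while it is still clear of it (centre more than 55 mm from the fence face, a gap of about 10 mm) (angle between the y axis of die_block and the y axis of fence, either way round below 0.21 rad and x of die_block in the frame of fence below -0.055 m and contact force between die_block and fence below 0.1 N), for 0.2 s.
At the end, for the whole second after the job is handed in: The block stands flat and at rest with a long side against the fence: parallel to it within 0.05 rad (3 degrees), its centre at most 47.5 mm from the face (a mean gap under 4.5 mm), its centre within 73 mm of the middle of the fence lengthwise (no overhang beyond 3 mm) (angle between the y axis of die_block and the y axis of fence, either way round below 0.05 rad and x of die_block in the frame of fence between -0.0475 and -0.039 m and y of die_block in the frame of fence between -0.073 and 0.073 m and height (world z) of die_block below 0.004 m and angle between die_block's own z axis and vertical below 0.04 rad and linear speed of die_block below 0.01 m/s and angular speed of die_block below 0.05 rad/s); the robot touches nothing.
It fails at once if the block is lifted, carried or tipped (origin more than 8 mm above the bench, or leaning more than 7 degrees) (height (world z) of die_block above 0.008 m or angle between die_block's own z axis and vertical above 0.12 rad).
It fails at once if the block touches the fence while it is still more than 20 degrees from facing it (angle between the y axis of die_block and the y axis of fence, either way round above 0.35 rad and contact force between die_block and fence above 0.5 N).
It fails at once if the block is rammed into the fence (more than 60 N) (contact force between die_block and fence above 60 N).
It fails at once if one of the other things is moved more than 15 mm (distance of any of setting_ring, v_block, grease_tin, oil_bottle, spanner from where it was at the start of the episode above 0.015 m).
It also fails if it takes over 72 s, if anything falls off the work surface, if the arm or the gripper's body presses on something with over 40 N, if the wrist force passes 120 N, or if a joint passes its speed limit or range.

## Working session

There is one attempt and no reset: what is moved stays moved. The work goes in short steps, Python scripts to look and compute and a tool call to move; the robot and the scene stay as the last step left them, time stands still between calls to the robot, and variables do not carry over. Pictures are saved under pics/ and viewed, and the job is handed in when it is done.

Besides the shell and the picture viewer there is one more tool, called after "Emit:" by a JSON object that holds its "op" and its "data", one argument or row to a line. play_rows: Moves the arm, as the interface text tells. Its arguments: {"type":"object","properties":{"steps":{"type":"array"},"fingers":{"type":"number"},"squeeze":{"type":"number"}},"required":["steps"]}

```bash
mkdir -p pics; ls
python3 - <<'E'
from station import manip
import cv2
s=manip.sense(); print(s['t'],s['tcp_pos'],s['tool_rot'],s['force'],manip.tips_ahead)
for n in ['scene','top']:
    p=manip.snapshot(n); cv2.imwrite(f'pics/{n}0.png',p['img'][:,:,::-1]); print(n,p['K'].tolist() if hasattr(p['K'],'tolist') else p['K'],p['world_from_camera'])
    for l in ['die_block','fence','setting_ring','v_block']:
        for r in manip.pinpoint(l,p)[:2]: print(l,r['point'],r['score'])
E
```

```text
pics
0.0 [0.15299289 0.60529404 0.25531657] [ 1.23594752e-01  9.92332174e-01 -1.04310753e-03 -3.26069489e-04] [0.4750151  0.62502562 0.68693378] 0.025
scene [[494.63328169342725, 0.0, 315.3347903905712], [0.0, 494.63328169342725, 232.2904237076094], [0.0, 0.0, 1.0]] [[ 0.62596149  0.49659536 -0.60130297  1.16602244]
 [ 0.77977778 -0.38778331  0.49149844 -0.55483113]
 [ 0.0109006  -0.77654179 -0.62997145  0.78606136]
 [ 0.          0.          0.          1.        ]]
die_block [325.5, 259.7] 0.96
fence [355.6, 293.2] 0.76
setting_ring [376.2, 236.6] 0.58
v_block [263.7, 306.3] 0.55
top [[479.51056775487615, 0.0, 317.8194657283758], [0.0, 479.51056775487615, 239.0599861046567], [0.0, 0.0, 1.0]] [[ 0.01615839 -0.98383797  0.17833047  0.26034735]
 [-0.99984871 -0.01475042  0.00921841  0.02108189]
 [-0.00643897 -0.17845244 -0.98392747  1.14082833]
 [ 0.          0.          0.          1.        ]]
fence [331.3, 171.4] 0.87
setting_ring [257.6, 215.7] 0.64
v_block [409.2, 215.6] 0.6
v_block [329.0, 173.0] 0.45
```

View pics/top0.png

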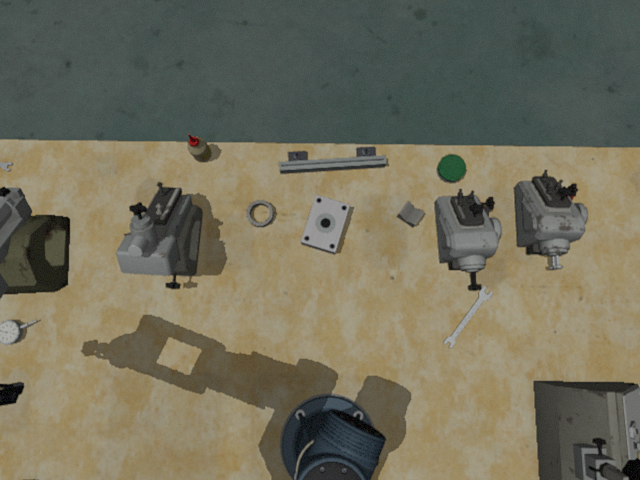

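View pics/scene0.png

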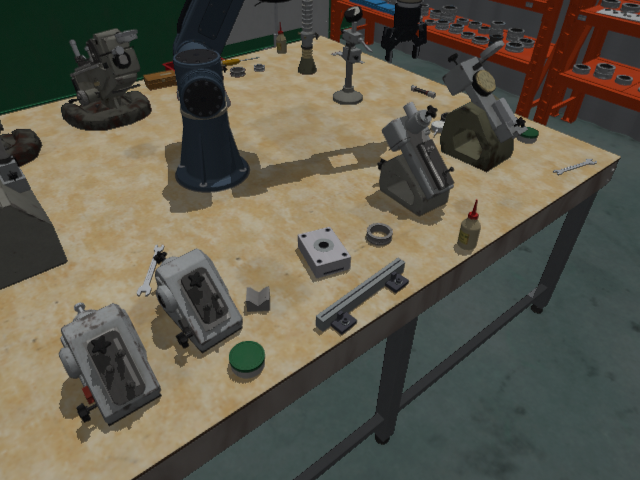

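```bash
cat > h.py <<'E'
import numpy as np, cv2
from station import manip
def ray(p,uv,z):
    K=np.array(p['K']);T=np.array(p['world_from_camera'])
    uv=np.atleast_2d(np.array(uv,float))
    d=np.c_[(uv[:,0]-K[0,2])/K[0,0],(uv[:,1]-K[1,2])/K[1,1],np.ones(len(uv))]@T[:3,:3].T
    o=T[:3,3]; s=(z-o[2])/d[:,2]
    return (o+d*s[:,None])[:,:2]
def proj(p,X):
    K=np.array(p['K']);T=np.linalg.inv(np.array(p['world_from_camera']))
    X=np.atleast_2d(np.array(X,float)); c=X@T[:3,:3].T+T[:3,3]
    u=c@K.T; return u[:,:2]/u[:,2:]
def box_pts(x,y,th,lx,ly,z0,z1,x0=None):
    c,s=np.cos(th),np.sin(th)
    xs=(-lx/2,lx/2) if x0 is None else x0
    return np.array([[x+c*a-s*b,y+s*a+c*b,z] for z in(z0,z1) for a in xs for b in(-ly/2,ly/2)])
def fit(p,mask,lx,ly,h,init,x0=None):
    """silhouette fit (hull IoU) of a box to mask"""
    from scipy.optimize import minimize
    S=4
    ys,xs=np.nonzero(mask); l,t=xs.min()-15,ys.min()-15; r,b=xs.max()+15,ys.max()+15
    m=cv2.resize(mask[t:b,l:r].astype(np.uint8),None,fx=S,fy=S,interpolation=cv2.INTER_NEAREST)
    def cost(v):
        q=proj(p,box_pts(v[0],v[1],v[2],lx,ly,0,h,x0))
        q=((q-[l,t]+.5)*S-.5).astype(np.float32)
        hull=cv2.convexHull(q); im=np.zeros_like(m)
        cv2.fillConvexPoly(im,np.round(hull*16).astype(np.int32),1,shift=4)
        return 1-(im&m).sum()/(im|m).sum()
    best=None
    for dth in (-.2,-.1,0,.1,.2):
        i=np.array(init)+[0,0,dth]
        sim=np.vstack([i]+[i+d for d in np.diag([.01,.01,.1])])
        o=minimize(cost,i,method='Nelder-Mead',options=dict(initial_simplex=sim,xatol=1e-5,fatol=1e-6,maxiter=400))
        if best is None or o.fun<best.fun: best=o
    return best.x,best.fun
E
python3 - <<'E'
from h import *
p=manip.snapshot('top')
im=p['img'][130:280,220:450,::-1]
cv2.imwrite('pics/topz.png',cv2.resize(np.ascontiguousarray(im),None,fx=3.4,fy=3.4,interpolation=cv2.INTER_CUBIC))
for l in ['die_block','fence','setting_ring','v_block','grease_tin','oil_bottle','spanner','slide_gauge_b','frame_gauge']:
    for r in manip.regions_of(l,p)[:3]: 
        c=np.array([r['rect'][:2],r['rect'][2:]],float)
        print(l,round(r['score'],2),np.round(r['rect']),r['pixels'].sum(),np.round(ray(p,c,0.02),3).tolist())
p2=manip.snapshot('scene')
for pp in(p,p2):
  for l,lx,ly,h in [('die_block',.086,.120,.04)]:
    R=manip.regions_of(l,pp)
    if R: print(l,fit(pp,R[0]['pixels'],lx,ly,h,[*ray(pp,np.argwhere(R[0]['pixels']).mean(0)[::-1],.02)[0],-.35]))
E
```

```text
die_block 0.82 [301. 192. 348. 255.] 1906 [[0.578, 0.075], [0.427, -0.041]]
fence 0.78 [279. 149. 385. 172.] 1659 [[0.687, 0.131], [0.631, -0.129]]
setting_ring 0.59 [245. 202. 274. 226.] 364 [[0.552, 0.209], [0.493, 0.136]]
v_block 0.66 [397. 203. 422. 226.] 389 [[0.556, -0.158], [0.499, -0.217]]
grease_tin 0.69 [437. 155. 466. 186.] 652 [[0.677, -0.256], [0.6, -0.326]]
oil_bottle 0.67 [187. 138. 212. 164.] 405 [[0.714, 0.36], [0.647, 0.293]]
spanner 0.57 [442. 286. 490. 347.] 540 [[0.357, -0.259], [0.219, -0.366]]
slide_gauge_b 0.81 [434. 193. 504. 293.] 4416 [[0.581, -0.247], [0.344, -0.402]]
frame_gauge 0.79 [118. 182. 204. 290.] 6136 [[0.599, 0.521], [0.338, 0.295]]
die_block (array([0.49872719, 0.01557846, 1.28572701]), np.float64(0.032917356424296496))
die_block (array([ 0.50178141,  0.01279204, -0.66657759]), np.float64(0.2641679076170942))
```

View pics/topz.png

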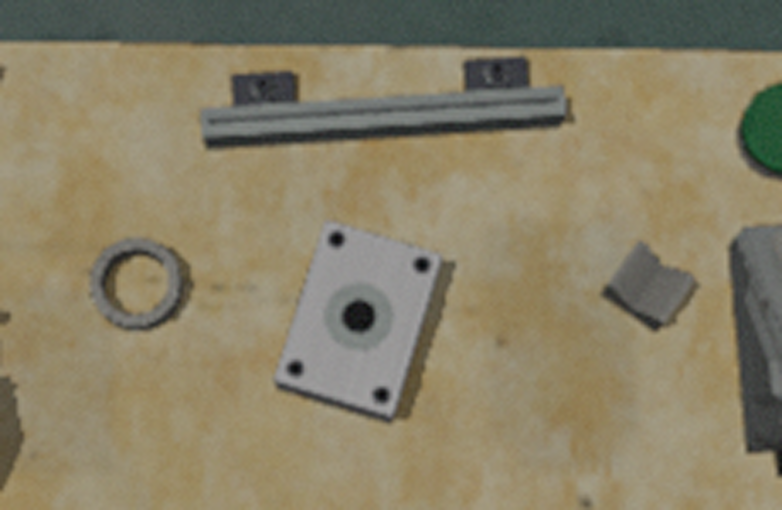

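Run:
```python
from h import *
p=manip.snapshot('top')
O=np.array([220,130])
# zoom mapping: src=(dst+.5)/3.4-.5+O
f=lambda q:(np.array(q,float)+.5)/3.4-.5+O
a,b=ray(p,[f([206,148]),f([567,124])],0.0); print('face bench',a,b,np.linalg.norm(a-b))
a2,b2=ray(p,[f([202,111]),f([564,87])],0.032); print('back top',a2,b2,np.linalg.norm(a2-b2))
a3,b3=ray(p,[f([205,135]),f([566,115])],0.032); print('front top',a3,b3,np.linalg.norm(a3-b3))
print('angle',np.degrees(np.arctan2((a-b)[1],(a-b)[0])),(a+b)/2)
R=manip.regions_of('fence',p)[0]['pixels']
best=None
q=np.array([ray(p,f(c),.04)[0] for c in [(333,223),(442,257),(396,413),(277,380)]])
print('block top corners',q.round(4).tolist(),q.mean(0),[np.linalg.norm(q[i]-q[i-1]).round(4) for i in range(4)])
# overlay fence
im=cv2.resize(p['img'][130:280,220:450,::-1].copy(),None,fx=3.4,fy=3.4,interpolation=cv2.INTER_CUBIC)
def dr(P,col):
    q=((proj(p,P)-O+.5)*3.4-.5)
    for i in range(8):
        for j in range(i):
            if bin(i^j).count('1')==1: cv2.line(im,tuple(np.int32(q[i])),tuple(np.int32(q[j])),col,1)
th=np.arctan2((a-b)[1],(a-b)[0])-np.pi/2
c=(a+b)/2
dr(box_pts(c[0],c[1],th,.022,.26,0,.032,(0,.022)),(0,0,255))
dr(box_pts(.4987,.0156,1.2857,.086,.12,0,.04),(255,0,0))
cv2.imwrite('pics/ov1.png',im)
```

```text
face bench [0.63182683 0.12769698] [ 0.65380712 -0.13563727] 0.26425000144441974
back top [0.64882709 0.12838516] [ 0.67032629 -0.12936165] 0.2586419038936509
front top [0.63101852 0.12570731] [ 0.64944917 -0.13059365] 0.2569627760647501
angle 94.77137101991825 [ 0.64281698 -0.00397015]
block top corners [[0.5655, 0.0337], [0.5422, -0.0425], [0.4321, -0.0115], [0.4537, 0.0702]] [0.49836765 0.01246782] [np.float64(0.1176), np.float64(0.0796), np.float64(0.1144), np.float64(0.0846)]
```

View pics/ov1.png

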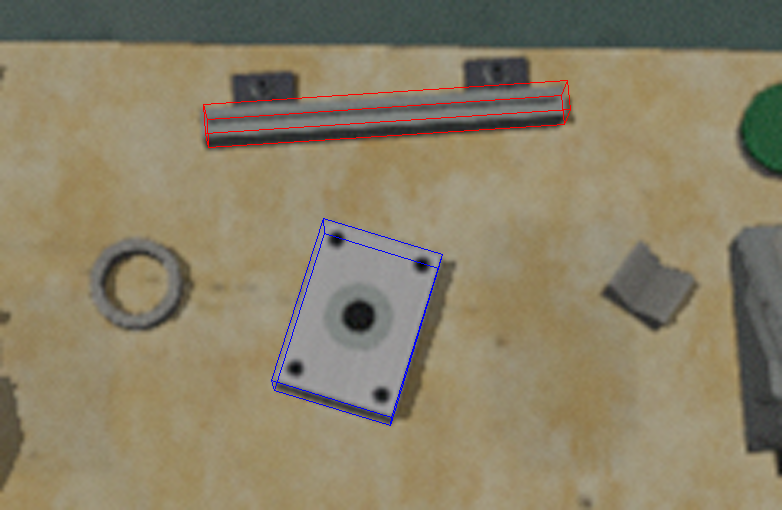

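Emit:
{"op": "play_rows", "data": {
  "steps": [
    [[0, 0, -0.055, 0, 0, -9.4], [0, 0, -0.055, 0, 0, -9.4], [-0.0153, -0.0523, 0, 0, 0, 0], [-0.0153, -0.0523, 0, 0, 0, 0], [-0.0153, -0.0523, 0, 0, 0, 0], [-0.0153, -0.0523, 0, 0, 0, 0], [-0.0153, -0.0523, 0, 0, 0, 0], [-0.0153, -0.0523, 0, 0, 0, 0], [0, 0, 0, 0, 0, 0]]
  ],
  "fingers": 0,
  "squeeze": 40
}}

```text
t: 2.38
tcp_pos: [0.2708, 0.2979, 0.3665]
tool_rot: [-0.037, 0.999, -0.0, 0.0]
force: [-0.6, 0.8, 0.5]
finger_gap: -0.001
```

Emit:
{"op": "play_rows", "data": {
  "steps": [
    [[-0.0427, -0.0393, 0, 0, 0, 0], [-0.0427, -0.0393, 0, 0, 0, 0], [-0.0427, -0.0393, 0, 0, 0, 0], [-0.0427, -0.0393, 0, 0, 0, 0], [-0.0427, -0.0393, 0, 0, 0, 0], [-0.0427, -0.0393, 0, 0, 0, 0], [0, 0, 0.06, 0, 0, 0], [0, 0, 0.06, 0, 0, 0], [0, 0, 0.06, 0, 0, 0], [0, 0, 0.05, 0, 0, 0]]
  ]
}}

```text
t: 3.62
tcp_pos: [0.5442, 0.0874, 0.134]
tool_rot: [-0.041, 0.999, 0.0, -0.0]
force: [-0.1, 0.6, -0.4]
finger_gap: 0.003
```

```bash
cat >> h.py <<'E'
F0=np.array([.642,-.001]); FA=np.radians(4.7)
xf=np.array([np.cos(FA),np.sin(FA)]); yf=np.array([-np.sin(FA),np.cos(FA)])
def tof(P): d=np.atleast_2d(P)[:,:2]-F0; return np.c_[d@xf,d@yf]
def look(name,init=None):
    s=manip.sense(); print('t',round(s['t'],2),'tcp f',tof(s['tcp_pos']).round(4)[0],'z',round(s['tcp_pos'][2],4),'force',np.round(s['force'],1), 'gap',round(s['finger_gap'],3))
    p=manip.snapshot('top')
    O=np.array([220,130]);im=cv2.resize(p['img'][130:280,220:450,::-1].copy(),None,fx=3.4,fy=3.4,interpolation=cv2.INTER_CUBIC)
    R=manip.regions_of('die_block',p)
    if R:
        m=R[0]['pixels']; c=ray(p,np.argwhere(m).mean(0)[::-1],.03)[0]
        print('score',R[0]['score'],m.sum())
        i=[c[0],c[1],1.28] if init is None else init
        v,f=fit(p,m,.086,.12,.04,i)
        q=((proj(p,box_pts(*v,.086,.12,.04,.04))-O+.5)*3.4-.5)
        cv2.polylines(im,[np.int32(q[[0,1,3,2]])],True,(255,0,0),1)
        print('block world',v.round(4),'fence frame',tof(v[:2]).round(4)[0],'long axis deg',round((np.degrees(v[2]-FA)+90)%180-180,1),'cost',round(f,3))
    cv2.imwrite(f'pics/{name}.png',im)
E
python3 - <<'E'
from h import *
look('a1')
E
```

```text
t 3.62 tcp f [-0.0903  0.0961] z 0.134 force [-0.1  0.6 -0.4] gap 0.003
score 0.67 1726
block world [0.4977 0.0136 1.3046] fence frame [-0.1426  0.0264] long axis deg -20.0 cost 0.119
```

View pics/a1.png

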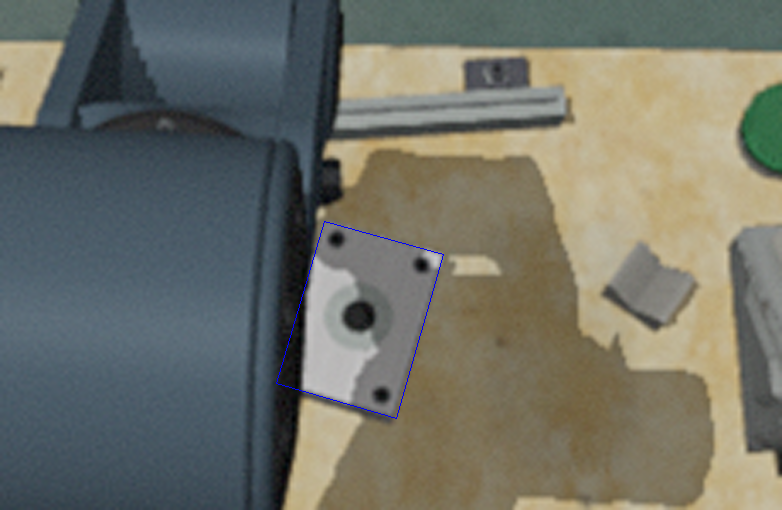

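Emit:
{"op": "play_rows", "data": {
  "steps": [
    [[0, 0, 0.05, 0, 0, 0], [0, 0, 0.046, 0, 0, 0], [0, -0.012, 0, 0, 0, 0], [0, -0.012, 0, 0, 0, 0], [0, -0.007, 0, 0, 0, 0], [0, -0.007, 0, 0, 0, 0], [0, -0.007, 0, 0, 0, 0], [0, -0.007, 0, 0, 0, 0], [0, -0.007, 0, 0, 0, 0], [0, -0.007, 0, 0, 0, 0]]
  ]
}}

```text
t: 4.97
tcp_pos: [0.5512, 0.0206, 0.0425]
tool_rot: [-0.04, 0.999, 0.0, 0.002]
force: [2.0, 6.5, 4.6]
finger_gap: -0.001
```

Run:
```python
from h import *
look('a2')
p=manip.snapshot('scene'); cv2.imwrite('pics/s2.png',cv2.resize(p['img'][180:360,200:450,::-1],None,fx=3,fy=3))
```

```text
t 4.97 tcp f [-0.0887  0.029 ] z 0.0425 force [2.  6.5 4.6] gap -0.001
```

View pics/a2.png

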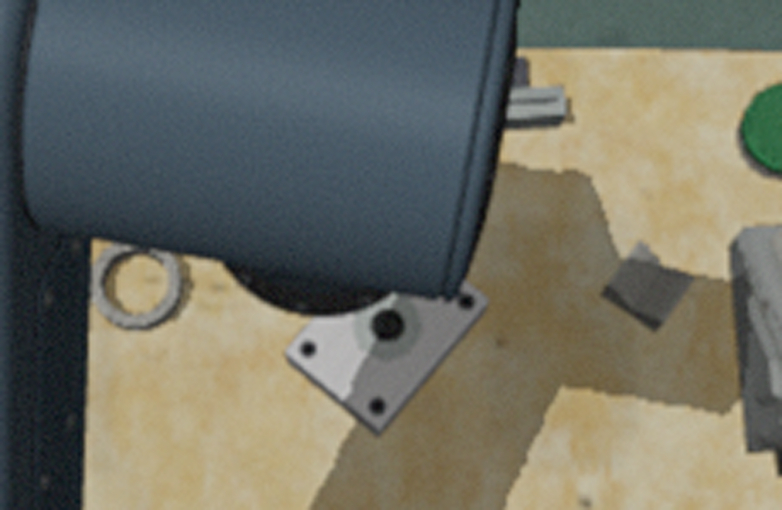

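View pics/s2.png

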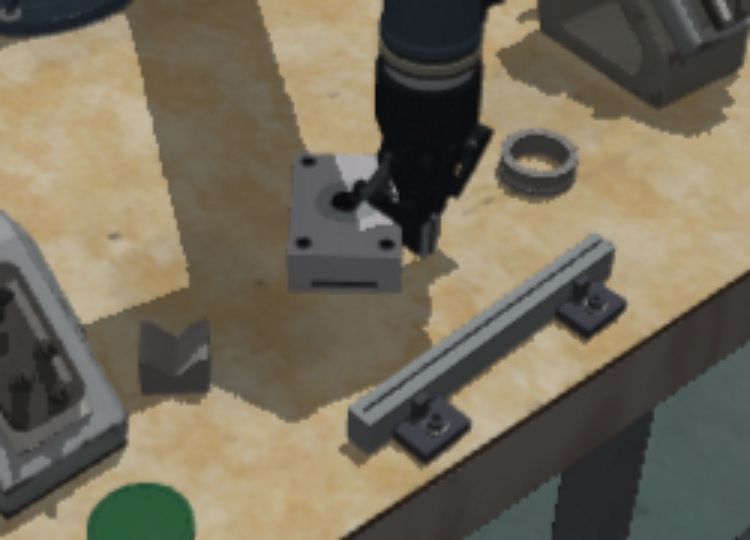

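Emit:
{"op": "play_rows", "data": {
  "steps": [
    [[0.0036, -0.0052, 0, 0, 0, 0], [0.0036, -0.0052, 0, 0, 0, 0], [0.0036, -0.0052, 0, 0, 0, 0], [0.004, -0.005, 0, 0, 0, 0], [0.004, -0.005, 0, 0, 0, 0], [-0.02, 0.02, 0, 0, 0, 0], [-0.01, 0.01, -0.02, 0, 0, 0], [0, 0, -0.06, 0, 0, 0], [0.03, 0.055, -0.06, 0, 0, 0], [0.03, 0.055, 0, 0, 0, 0]]
  ]
}}

```text
t: 6.38
tcp_pos: [0.5039, 0.115, 0.1672]
tool_rot: [-0.039, 0.999, -0.001, 0.005]
force: [1.1, 1.2, -0.7]
finger_gap: 0.003
```

Run:
```python
from h import *
look('a3',[.49,0,.8])
p=manip.snapshot('scene'); cv2.imwrite('pics/s3.png',cv2.resize(p['img'][180:360,200:450,::-1],None,fx=3,fy=3))
```

```text
t 6.38 tcp f [-0.1281  0.1269] z 0.1672 force [ 1.1  1.2 -0.7] gap 0.003
score 0.73 1918
block world [ 0.4764 -0.0161  0.5751] fence frame [-0.1663 -0.0015] long axis deg -61.7 cost 0.045
```

View pics/a3.png

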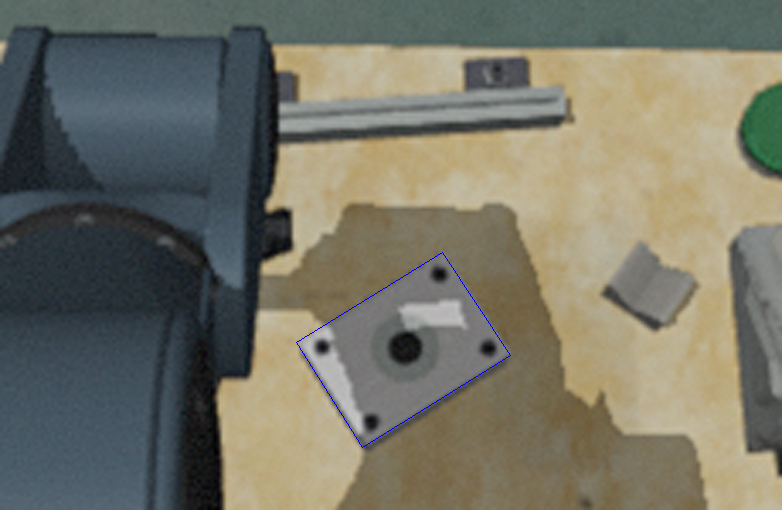

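Emit:
{"op": "play_rows", "data": {
  "steps": [
    [[0.0335, -0.0348, 0, 0, 0, 0], [0.0335, -0.0348, 0, 0, 0, 0], [0.0335, -0.0348, 0, 0, 0, 0], [0.0335, -0.0348, 0, 0, 0, 0], [0, 0, 0, 0, 0, 0], [0, 0, 0.044, 0, 0, 0], [0, 0, 0.03, 0, 0, 0], [0, 0, 0, 0, 0, 0]]
  ],
  "fingers": 0.5
}}

```text
t: 7.52
tcp_pos: [0.3788, -0.0339, 0.088]
tool_rot: [-0.04, 0.999, 0.001, -0.002]
force: [-0.3, 0.3, -0.3]
finger_gap: 0.501
```

Run:
```python
from h import *
look('a4',[.476,-.016,.57])
p=manip.snapshot('scene'); cv2.imwrite('pics/s4.png',cv2.resize(p['img'][180:360,200:450,::-1],None,fx=3,fy=3))
```

```text
t 7.53 tcp f [-0.265  -0.0113] z 0.088 force [-0.3  0.3 -0.3] gap 0.501
```

View pics/s4.png

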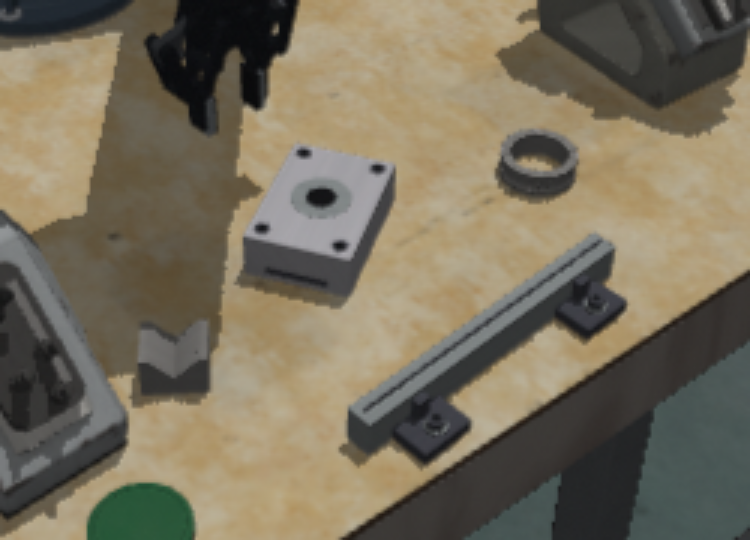

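Emit:
{"op": "play_rows", "data": {
  "steps": [
    [[0, 0, 0.03, 0, 0, 0], [0, 0, 0.025, 0, 0, 0], [-0.01, 0, 0, 0, 0, 0], [-0.008, 0, 0, 0, 0, 0], [-0.007, 0, 0, 0, 0, 0], [-0.007, 0, 0, 0, 0, 0], [-0.007, 0, 0, 0, 0, 0], [-0.007, 0, 0, 0, 0, 0], [-0.007, 0, 0, 0, 0, 0], [0, 0, 0, 0, 0, 0]]
  ]
}}

```text
t: 8.93
tcp_pos: [0.4278, -0.028, 0.0349]
tool_rot: [-0.041, 0.999, 0.002, -0.005]
force: [-5.7, 1.3, 0.7]
finger_gap: 0.503
```

Run:
```python
from h import *
look('a5',[.48,-.016,.4])
p=manip.snapshot('scene'); cv2.imwrite('pics/s5.png',cv2.resize(p['img'][180:360,200:450,::-1],None,fx=3,fy=3))
```

```text
t 8.93 tcp f [-0.2157 -0.0093] z 0.0349 force [-5.7  1.3  0.7] gap 0.503
```

View pics/a5.png

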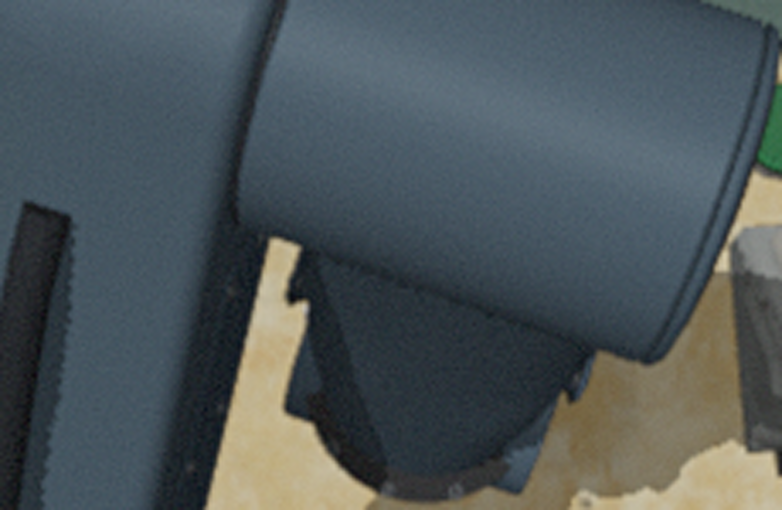

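View pics/s5.png

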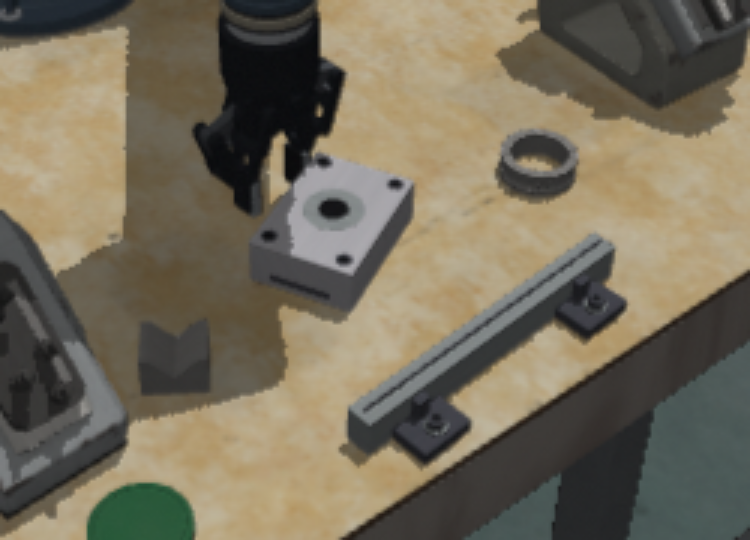

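Emit:
{"op": "play_rows", "data": {
  "steps": [
    [[-0.006, 0, 0, 0, 0, 0], [-0.006, 0, 0, 0, 0, 0], [-0.006, 0, 0, 0, 0, 0], [-0.006, 0, 0, 0, 0, 0], [0, 0, 0, 0, 0, 0]]
  ]
}}

```text
t: 9.7
tcp_pos: [0.4509, -0.0258, 0.0347]
tool_rot: [-0.041, 0.999, 0.002, -0.005]
force: [-6.1, 1.5, 2.1]
finger_gap: 0.501
```

```bash
cat >> h.py <<'E'
def look2(name,init):
    s=manip.sense(); print('t',round(s['t'],2),'tcp f',tof(s['tcp_pos']).round(4)[0],'z',round(s['tcp_pos'][2],4),'force',np.round(s['force'],1))
    p=manip.snapshot('scene'); O=np.array([230,180]);im=cv2.resize(p['img'][180:360,230:430,::-1].copy(),None,fx=3.3,fy=3.3,interpolation=cv2.INTER_CUBIC)
    R=manip.regions_of('die_block',p)
    if R:
        v,f=fit(p,R[0]['pixels'],.086,.12,.04,init)
        q=((proj(p,box_pts(*v,.086,.12,0,.04))-O+.5)*3.3-.5)
        cv2.polylines(im,[np.int32(q[[4,5,7,6]])],True,(255,0,0),1)
        print('block',v.round(4),'fence frame',tof(v[:2]).round(4)[0],'long',round((np.degrees(v[2]-FA)+90)%180-180,1),'cost',round(f,3))
    cv2.imwrite(f'pics/{name}.png',im)
E
python3 - <<'E'
from h import *
look2('s6',[.49,-.016,.4])
E
```

```text
t 9.7 tcp f [-0.1925 -0.0091] z 0.0347 force [-6.1  1.5  2.1]
block [ 0.517  -0.0239  0.3677] fence frame [-0.1264 -0.0126] long -73.6 cost 0.056
```

View pics/s6.png

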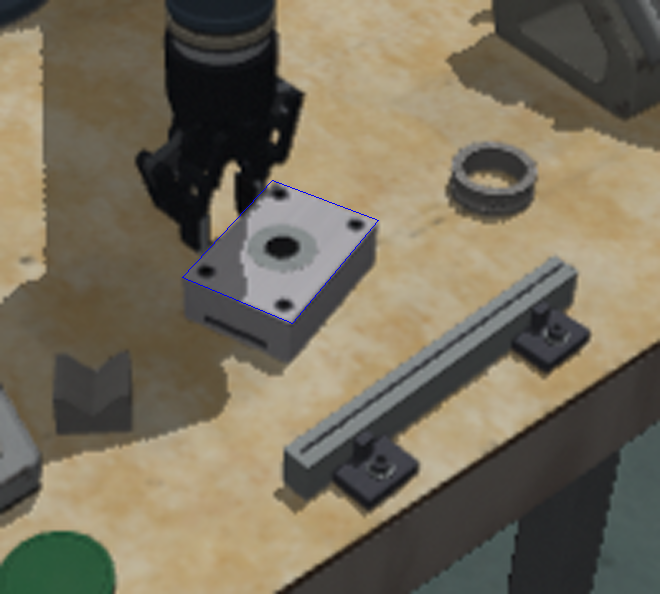

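Emit:
{"op": "play_rows", "data": {
  "steps": [
    [[-0.006, 0, 0, 0, 0, 0], [-0.006, 0, 0, 0, 0, 0], [-0.006, 0, 0, 0, 0, 0], [-0.006, 0, 0, 0, 0, 0], [-0.004, 0, 0, 0, 0, 0], [0, 0, 0, 0, 0, 0]]
  ]
}}

```text
t: 10.55
tcp_pos: [0.4779, -0.0232, 0.0347]
tool_rot: [-0.041, 0.999, 0.002, -0.006]
force: [-6.5, 4.1, 4.0]
finger_gap: 0.505
```

Run:
```python
from h import *
look2('s7',[.535,-.025,.15])
```

```text
t 10.55 tcp f [-0.1654 -0.0086] z 0.0347 force [-6.5  4.1  4. ]
block [ 0.5384 -0.0284  0.1984] fence frame [-0.1055 -0.0188] long -83.3 cost 0.056
```

View pics/s7.png

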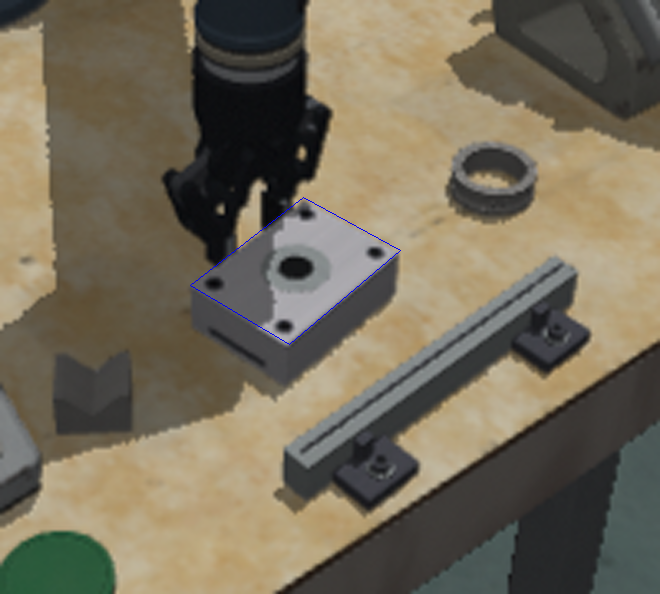

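Emit:
{"op": "play_rows", "data": {
  "steps": [
    [[-0.005, 0, 0, 0, 0, 0], [-0.005, 0, 0, 0, 0, 0], [-0.004, 0, 0, 0, 0, 0], [0, 0, 0, 0, 0, 0], [0.03, 0, 0, 0, 0, 0], [0.05, 0, 0, 0, 0, 0], [0, 0, 0, 0, 0, 0]]
  ]
}}

```text
t: 11.52
tcp_pos: [0.4127, -0.0294, 0.0351]
tool_rot: [-0.04, 0.999, 0.002, -0.004]
force: [0.4, 0.4, 0.1]
finger_gap: 0.496
```

Run:
```python
from h import *
look('a8',[.546,-.028,.1])
look2('s8',[.546,-.028,.1])
```

```text
t 11.53 tcp f [-0.2308 -0.0095] z 0.0351 force [0.4 0.4 0.1] gap 0.496
t 11.62 tcp f [-0.2251 -0.0117] z 0.035 force [ 0.2 -0.1  0.6]
block [ 0.5495 -0.0335  0.1046] fence frame [-0.0948 -0.0248] long -88.7 cost 0.052
```

View pics/s8.png

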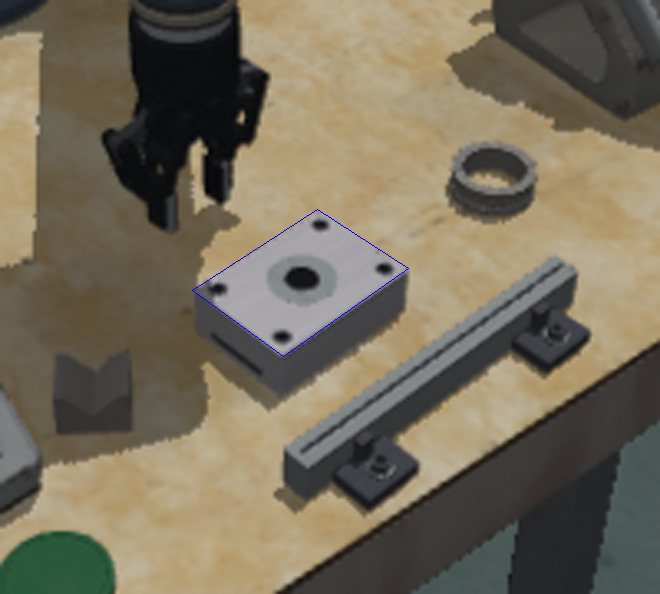

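View pics/a8.png

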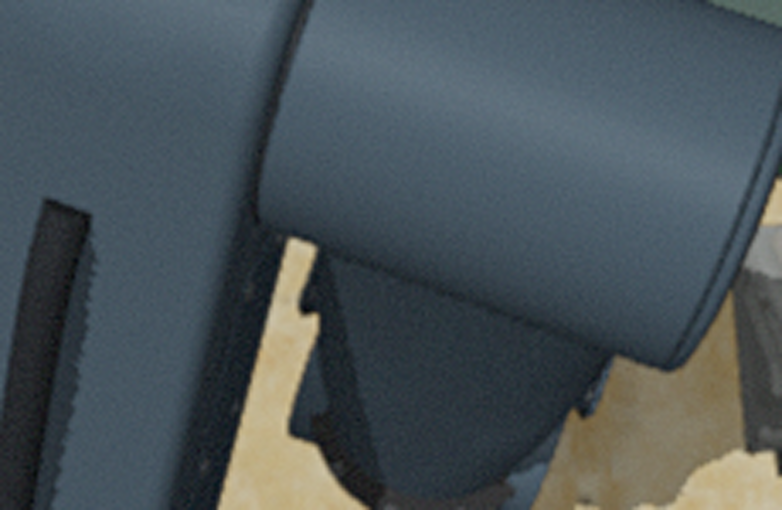

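Emit:
{"op": "play_rows", "data": {
  "steps": [
    [[0, -0.006, 0.003, 0, 0, 0], [0, -0.006, 0.003, 0, 0, 0], [0, 0, 0, 0, 0, 0], [-0.015, 0, 0, 0, 0, 0], [-0.015, 0, 0, 0, 0, 0], [-0.012, 0, 0, 0, 0, 0], [-0.01, 0, 0, 0, 0, 0], [-0.008, 0, 0, 0, 0, 0], [-0.006, 0, 0, 0, 0, 0], [0, 0, 0, 0, 0, 0]]
  ],
  "fingers": 1
}}

```text
t: 12.98
tcp_pos: [0.4849, -0.0375, 0.0285]
tool_rot: [-0.04, 0.999, -0.0, 0.0]
force: [0.3, 0.3, 0.1]
finger_gap: 0.999
```

Run:
```python
from h import *
look2('s9',[.55,-.033,.1])
```

```text
t 12.97 tcp f [-0.1595 -0.0235] z 0.0285 force [0.3 0.3 0.1]
block [ 0.5495 -0.0328  0.0978] fence frame [-0.0948 -0.0241] long -89.1 cost 0.045
```

View pics/s9.png

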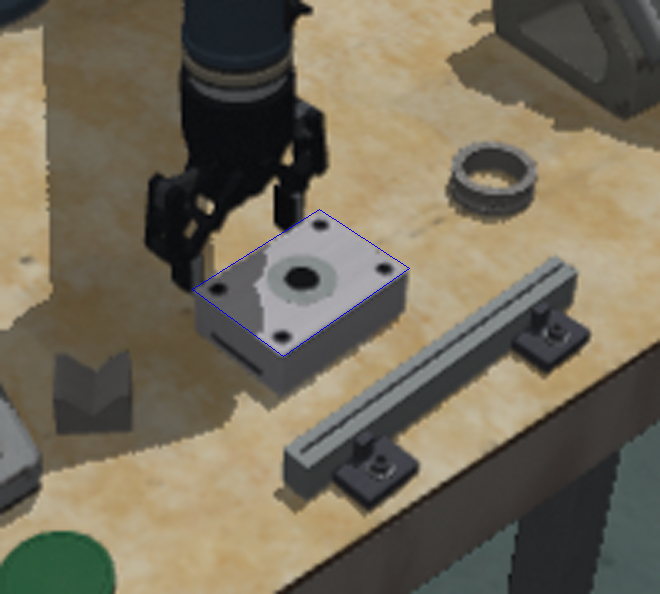

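Emit:
{"op": "play_rows", "data": {
  "steps": [
    [[-0.005, 0, 0, 0, 0, 0], [-0.006, 0, 0, 0, 0, 0], [-0.006, 0, 0, 0, 0, 0], [-0.006, 0, 0, 0, 0, 0], [-0.006, 0, 0, 0, 0, 0], [-0.006, 0, 0, 0, 0, 0], [-0.005, 0, 0, 0, 0, 0], [-0.004, 0, 0, 0, 0, 0], [0, 0, 0, 0, 0, 0]]
  ]
}}

```text
t: 14.2
tcp_pos: [0.521, -0.0321, 0.0283]
tool_rot: [-0.041, 0.999, 0.002, -0.008]
force: [-12.4, 0.3, 10.6]
finger_gap: 1.002
```

Run:
```python
from h import *
look2('s10',[.58,-.03,.08])
```

```text
t 14.2 tcp f [-0.1231 -0.0211] z 0.0283 force [-12.4   0.3  10.6]
block [ 0.5765 -0.0276  0.0881] fence frame [-0.0675 -0.0212] long -89.6 cost 0.041
```

View pics/s10.png

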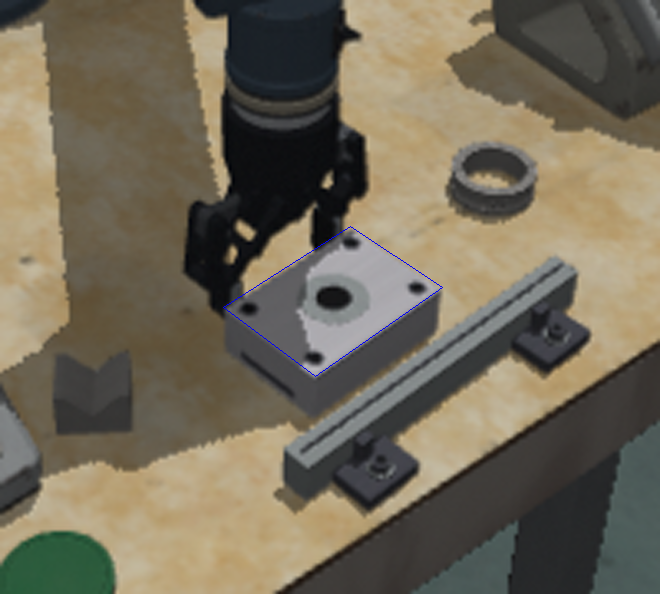

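Emit:
{"op": "play_rows", "data": {
  "steps": [
    [[-0.004, 0, 0, 0, 0, 0], [-0.004, 0, 0, 0, 0, 0], [-0.004, 0, 0, 0, 0, 0], [-0.004, 0, 0, 0, 0, 0], [-0.003, 0, 0, 0, 0, 0], [-0.003, 0, 0, 0, 0, 0], [0, 0, 0, 0, 0, 0]]
  ]
}}

```text
t: 15.18
tcp_pos: [0.5422, -0.0303, 0.0283]
tool_rot: [-0.041, 0.999, 0.002, -0.009]
force: [-13.0, -0.8, 11.1]
finger_gap: 1.0
```

Run:
```python
from h import *
look2('s11',[.595,-.03,.08])
```

```text
t 15.18 tcp f [-0.1019 -0.0211] z 0.0283 force [-13.   -0.8  11.1]
block [ 0.596  -0.0254  0.1191] fence frame [-0.0479 -0.0206] long -87.9 cost 0.16
```

View pics/s11.png

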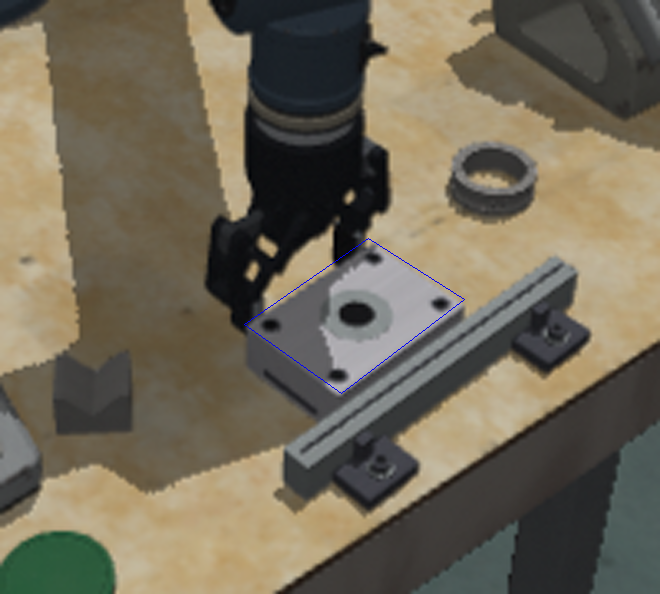

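Emit:
{"op": "play_rows", "data": {
  "steps": [
    [[-0.002, 0, 0, 0, 0, 0], [-0.002, 0, 0, 0, 0, 0], [0, 0, 0, 0, 0, 0]]
  ]
}}

```text
t: 15.65
tcp_pos: [0.5444, -0.0301, 0.0282]
tool_rot: [-0.041, 0.999, 0.003, -0.011]
force: [-16.7, -1.1, 13.2]
finger_gap: 1.0
```

Emit:
{"op": "play_rows", "data": {
  "steps": [
    [[-0.002, 0, 0, 0, 0, 0], [-0.002, 0, 0, 0, 0, 0], [-0.002, 0, 0, 0, 0, 0], [0, 0, 0, 0, 0, 0]]
  ]
}}

```text
t: 16.15
tcp_pos: [0.5445, -0.03, 0.0283]
tool_rot: [-0.041, 0.999, 0.003, -0.017]
force: [-28.2, -8.8, 22.0]
finger_gap: 0.999
```

Emit:
{"op": "play_rows", "data": {
  "steps": [
    [[0.004, 0, 0, 0, 0, 0], [0.006, 0, 0, 0, 0, 0], [0.01, 0, 0, 0, 0, 0], [0.03, 0, 0, 0, 0, 0], [0.04, 0, 0, 0, 0, 0], [0.03, 0, 0, 0, 0, 0], [0, 0, -0.06, 0, 0, 0], [0, 0.06, -0.06, 0, 0, 0], [0, 0.06, -0.06, 0, 0, 0], [0, 0.04, 0, 0, 0, 0]]
  ]
}}

```text
t: 17.4
tcp_pos: [0.4334, 0.088, 0.1803]
tool_rot: [-0.04, 0.999, -0.0, 0.005]
force: [0.6, -0.1, -0.4]
finger_gap: 0.998
```

Run:
```python
from h import *
look('a12',[.6,-.027,.08])
look2('s12',[.6,-.027,.08])
```

```text
t 17.4 tcp f [-0.2006  0.1058] z 0.1803 force [ 0.6 -0.1 -0.4] gap 0.998
score 0.73 1886
block world [ 0.5975 -0.0241  0.0819] fence frame [-0.0463 -0.0194] long axis deg -90.0 cost 0.051
t 17.5 tcp f [-0.2032  0.1077] z 0.1782 force [-0.5 -0.3 -0.4]
block [ 0.5977 -0.0255  0.1596] fence frame [-0.0461 -0.0207] long -85.6 cost 0.201
```

View pics/a12.png

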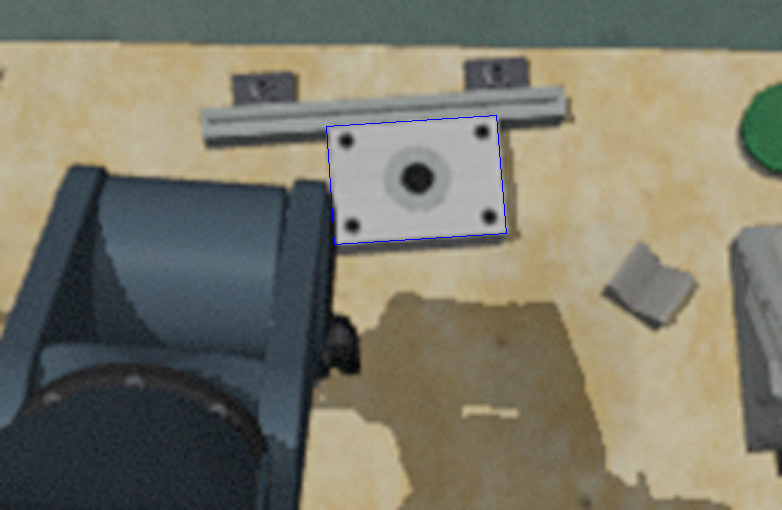

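View pics/s12.png

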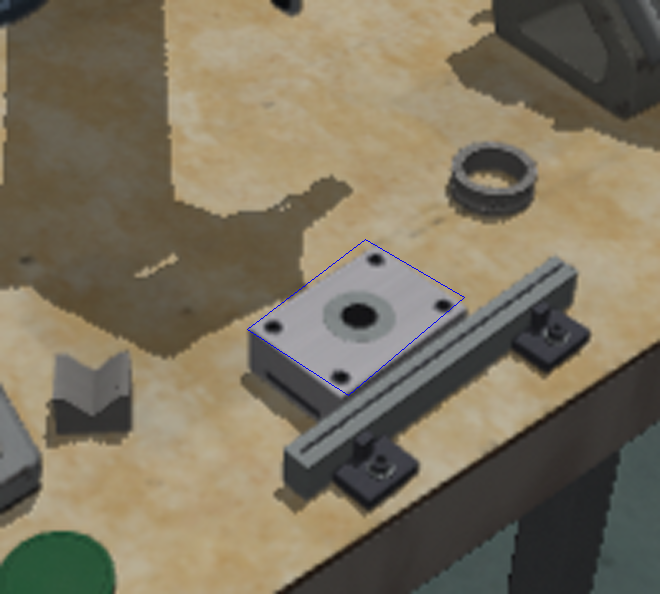

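Run:
```python
from h import *
p=manip.snapshot('scene'); cv2.imwrite('pics/s13.png',cv2.resize(p['img'][245:325,300:410,::-1],None,fx=7,fy=7,interpolation=cv2.INTER_CUBIC))
```

```text
(no output)
```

View pics/s13.png

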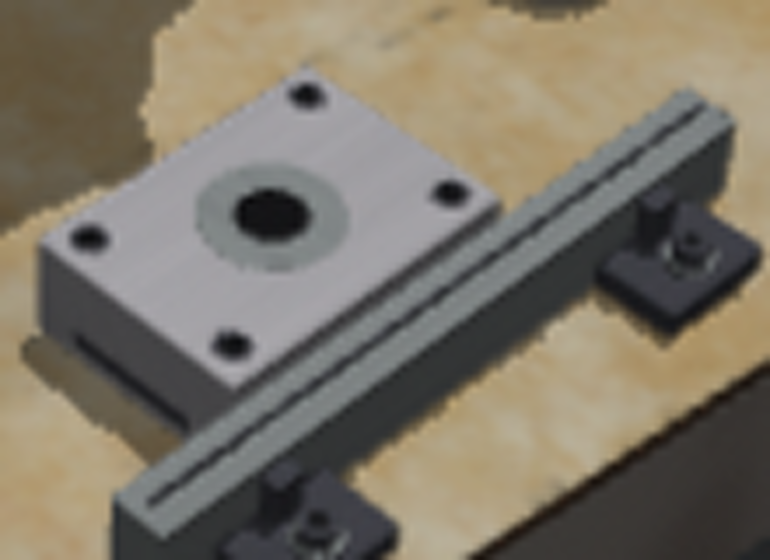

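Run:
```python
from station import manip
print(manip.sign_off())
```

```text
the job is handed in; nothing more can be done
None
```

I turned the block with fingertip pushes and pushed it home against the fence, backed the hand off and up, then handed the job in at about 17.5 s. No verdict came back.

- **Turning:** I pushed first with shut fingers on the far left side, then with half-open fingers on the near side. That brought a long side to within about 1–2° of the fence while the block was still about 52 mm clear of it.
- **Push home:** I used the fully open hand. It stalled at about 28 N with no further movement, at the hand position expected for flush contact. The highest force I read was about 37 N in total at the wrist, at the end of that push.
- **Final position (top camera):** the block is parallel to the fence within about 0.5°. Its centre is about 46 mm from the face and 19 mm to the right of the middle, so neither end overhangs. 43 mm would be exact contact, and calibration is good to about 2 mm, so this is inside the 47.5 mm limit but not by much.
- **Flush check (scene camera close-up):** the visible strip between block and fence is even along its length and has the width expected for flush contact.
- **One check disagreed:** the automatic box fit in the scene view gave 4.4° out of parallel. I discounted it because the fence hides part of the block there and the fit was poor.
- **Other things:** the ring and V-block look unmoved in the last pictures. I did not re-measure any of the bystanders.

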